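Set out the blood-sampling mat

TASK

Set out the grey sampling mat for the next patient: stand the amber bottle in the middle of the blue square and the white-and-teal carton flat in the middle of the green square, stand the yellow-lidded jar halfway between those two squares, and stand the block of purple-capped tubes on top of the carton, centred on it. Leave everything upright and still, and leave the green bottle, the white-lidded jar and the pen pot where they are.

Things in the scene. Friction and masses are not known exactly. Their poses are not given: they have to be found in the camera images.
- amber_bottle: Small amber glass bottle, black cap, paper label; loose, upright. Round body 46 mm across up to 58 mm high, then a shoulder narrowing to the 29 mm cap; 85 mm high in all; about 150 g. Origin: centre of its underside, z up.
- carton: White rectangular carton with a teal band round one end; loose, rigid, flat closed top; 80 mm along its x, 50 mm along its y, 45 mm high; about 120 g. Origin: centre of its underside, z up.
- yellow_jar: White specimen jar with a yellow screw lid; loose, upright. Round, 53 mm across (lid and body alike), 60 mm high; about 90 g. Origin: centre of its underside, z up.
- tube_stand: White block with three short purple-capped sample tubes fixed in it in a row along its x; loose, upright. Block 72 mm along x, 26 mm along y, 45 mm high; tubes and caps (16 mm across) rise to 80 mm and cannot come out; about 120 g. Origin: centre of its underside, z up.
- mat: Grey layout mat lying on the table, fixed; 130 mm along its x, 320 mm along its y, 4 mm thick, with a thin white line along its long middle. Origin: centre of its underside, which is the point halfway between the two coloured squares. It is turned by up to about 12 degrees and z is up.
- blue_square: Blue square, 90 x 90 mm, printed on one end of the mat, 110 mm from the mat's centre along the mat's y (which end varies); flat, does not rise above the mat. Origin: its centre, at the mat's top surface, 4 mm above the table; axes parallel to the mat's sides.
- green_square: Green square, 90 x 90 mm, printed on the other end of the mat, 110 mm from the mat's centre; otherwise as the blue one. Origin: its centre, at the mat's top surface.
- green_bottle: Green glass bottle with a white cap, of the same shape and size as the amber one; loose, NOT to be moved. Origin: centre of its underside, z up.
- white_jar: White specimen jar with a white lid, of the same shape and size as the yellow-lidded one; loose, NOT to be moved. Origin: centre of its underside, z up.
- pen_pot: Black pen pot, 72 mm across, 85 mm high, with a red, a blue and a green pen whose ends reach 130 mm high; loose, NOT to be moved. Origin: centre of its underside, z up.
There are look-alikes about, which are no part of the job. Leave any pink look-alike of the tube_stand alone.

How it is judged:
At the end, for the whole second after the job is handed in: On the mat: amber bottle within 12 mm of the blue square's centre, carton within 12 mm of the green square's centre, yellow-lidded jar within 15 mm of the mat's centre; tube stand on the carton, centres within 12 mm; all four upright (0.1 rad) and at rest (horizontal distance between amber_bottle and blue_square below 0.012 m and angle between each of amber_bottle, carton, yellow_jar, tube_stand's own z axis and vertical below 0.1 rad and linear speed of each of amber_bottle, carton, yellow_jar, tube_stand below 0.02 m/s and angular speed of each of amber_bottle, carton, yellow_jar, tube_stand below 0.2 rad/s and height (world z) of each of amber_bottle, carton, yellow_jar below 0.009 m and horizontal distance between carton and green_square below 0.012 m and horizontal distance between yellow_jar and mat below 0.015 m and horizontal distance between tube_stand and carton below 0.012 m and z of tube_stand in the frame of carton between 0.041 and 0.049 m); the robot touches nothing.
It fails at once if the green bottle is shifted by more than 25 mm or tipped (distance of green_bottle from where it was at the start of the episode above 0.025 m or angle between green_bottle's own z axis and vertical above 0.35 rad).
It fails at once if the white jar is shifted by more than 25 mm or tipped (distance of white_jar from where it was at the start of the episode above 0.025 m or angle between white_jar's own z axis and vertical above 0.35 rad).
It fails at once if the pen pot is shifted by more than 25 mm or tipped (distance of pen_pot from where it was at the start of the episode above 0.025 m or angle between pen_pot's own z axis and vertical above 0.35 rad).
It also fails if it takes over 128 s, if anything falls off the work surface, if the arm or the gripper's body presses on something with over 40 N, if the wrist force passes 120 N, or if a joint passes its speed limit or range.

ROBOT

A 6-joint arm with a two-finger parallel gripper is mounted at the origin on the work surface. World frame = base frame: x ahead of the robot, y to its left, z up, the work surface at z = 0. Lengths are in m, angles in rad, forces in N, time in s.
With the tool pointing down it reaches from about 0.35 to 0.85 m from the base axis. Payload 8.1 kg.
Tool frame: the origin (TCP) lies where the fingers leave the gripper's body, on its centre line; the fingertips stand 84 mm ahead of it and the grasp point (between the pads) lies 65 mm ahead of it; z points along the fingers, y is the line along which they close (so a half turn about z gives the same grasp; the last joint's range is limited). The gripper opens to 93 mm and grips with 3 to 60 N. Pads are 15 mm wide; open, the fingers measure 128 mm over their backs; the gripper's body (75 mm by 188 mm) begins 65 mm behind the grasp point.
Start: joints at [-1.381, 0.13, 1.488, -0, 1.523, -0.085], TCP at [0.163, -0.577, 0.303] pointing down, gripper open.
Joint ranges: [-2.96, 2.96], [-0.89, 2.26], [0.02, 2.5], [-1.34, 4.48], [0, 2.73], [-2.66, 2.66]. Speed limits (rad/s): [2.39, 2.39, 2.79, 3.14, 3.14, 3.14].

INTERFACE

Orientations are given as [roll, pitch, yaw] about the fixed x, y, z axes, in that order (R = Rz(yaw) Ry(pitch) Rx(roll)).
In Python, from bench import readout, imaging, ticket gives the robot as it stands. The module is installed in compiled form; this text tells all that it offers.
- The arm moves only by the shell command python3 -m jog 'ROWS' [OPENING] [FORCE]. ROWS is a JSON object of lists of equal length, an entry for each row: "delta_pos": the shift along the tool's x, y, z as a fraction of full scale, a list of three; "yaw": the turn about the tool's z as a fraction of full scale. In form: {"delta_pos": [[tx, ty, tz], ...], "yaw": [yaw, ...]}. A call has 1 to 5 rows; each row shifts and turns the commanded pose from where the row before left it, along the tool's axes as they then stand; what a row does not reach is not made up. Full scale, the value 1, is 600 mm for a shift and 90 degrees for a turn. A row lasts 1/10 s, in which the tool goes at most 50 mm and 8.59 degrees, less where a joint would pass 70% of its speed; a pose out of reach is approached as far as the arm can. A call with a number of a shift or a turn outside -1 to 1 is refused whole. A call with a gripper value outside its range is refused whole. OPENING is the closure in counts, from 0 (fully open) to 255 (shut), set as the call begins (- or left out, the last holds). The fingers move at their own pace and stop on an object; FORCE is the grip in N (left out, the last holds). Time passes only in rows, so rows that do not move let the fingers close. It gives the time, the measured TCP pose, the force, the opening and the grip force at its end, in the units of the state.
- readout.get_state(): the state, without advancing time (a new reading comes with each control period).
- imaging.snapshot(name): name is "side" or "top"; returns a dict with "img" (400x640x3 uint8, red, green, blue), "z_map" (400x640 float32, m along the optical axis (not along the pixel's ray), 0 where there is no reading), "mtx" (3x3 intrinsics, pixels), "R" (3x3) and "t" (3): a world point X has camera coordinates R X + t. Camera axes: x right, y down, z forward; pixel columns grow to the right and rows downward; lengths in m; the calibration is good to about 2 mm. A picture is of the moment at which its call begins.
- ticket.close_job(): hands the job in; it is judged then, once.
Trained networks look in a picture, given as the dict that the camera call returned (one of the last four; its "shot" number tells which), for a name from the list of things; names that differ only in an ending like _2 or _b are one class to them, and where a whole thing is asked for, a point or a joint stands for the part that bears it (a point fixed in the world has none). Each returns a list of dicts, best first, with "confidence" (0 to 1); they miss things now and then, are a little off and sometimes report something else, mostly with a low value. They report only what shows in the picture. A call takes as long as a camera call. They do not tell look-alikes from the thing itself.
- imaging.outline_of(thing, picture): "pixels" (400x640 bool, what is visible of it) and "extent" ([left, top, right, bottom] in pixels, round what is visible of it).
The state is a dict: "t": time; "joint_positions": joint angles; "joint_velocities": joint speeds; "joint_torque": joint torques, N m; "tcp_pos": TCP position; "tool_rot": TCP orientation; "wrist_force": force on the tool from outside, world axes, zero at the start; "torque": the same for the moment, N m; "gripper_width": finger opening in m; "finger_force": force on a finger pad.
Only numpy, scipy, OpenCV 4.12 (cv2) and the standard library are available. Lean on these libraries where they do the work, as an engineer would, in place of code of your own. Each camera call takes 0.05 s, during which the arm holds its last target. There are 200 camera calls.

## Working session

There is one attempt and no reset: what is moved stays moved. The work goes in short steps, Python scripts to look and compute and a shell command to move; the robot and the scene stay as the last step left them, time stands still between calls to the robot, and variables do not carry over. Pictures are saved under pics/ and viewed, at most 14 in all, crops included, and the job is handed in when it is done.

```bash
mkdir -p pics; python3 - <<'E'
from bench import readout, imaging
import cv2,numpy as np,pickle
for n in("top","side"):
    s=imaging.snapshot(n); cv2.imwrite(f"pics/{n}0.png",s["img"][:,:,::-1]); pickle.dump(s,open(f"{n}0.pkl","wb"))
    print(n,s["mtx"].tolist(),s["R"].tolist(),s["t"])
s=readout.get_state();print(s)
E
```

```text
top [[429.98466320392635, 0.0, 321.9994437825457], [0.0, 429.98466320392635, 195.5791104652603], [0.0, 0.0, 1.0]] [[-0.06840521735355429, -0.997653975502099, 0.002696554036166826], [-0.9765905006556793, 0.06640796643545836, -0.2045995503978348], [0.20394048217041683, -0.016629105771628655, -0.9788420467947491]] [0.04303742 0.56474442 0.95062948]
side [[486.9188398641371, 0.0, 321.286077663606], [0.0, 486.9188398641371, 197.53267951864427], [0.0, 0.0, 1.0]] [[-0.7691808350954432, -0.6390305497264482, -0.0008941130744610285], [-0.43544469235882505, 0.5251540098999521, -0.7311642673042286], [0.4677058507421141, -0.5620082049243719, -0.6822008610220898]] [0.43058114 0.27682606 0.91893383]
{'t': 0.1, 'joint_positions': array([-1.38141275e+00,  1.31122401e-01,  1.48916508e+00, -9.69195502e-06,
        1.52299133e+00, -8.54223752e-02]), 'joint_velocities': array([-0.00075659, -0.0030417 , -0.00212565, -0.00122075, -0.0001204 ,
       -0.00109785]), 'joint_torque': array([ 2.91863042e-03, -5.61340070e+01, -4.93097556e+01,  7.70774670e-02,
        2.89968448e-02, -5.00804117e-05]), 'tcp_pos': array([ 0.16275179, -0.57711907,  0.30177318]), 'tool_rot': array([-3.13991182e+00, -1.34215898e-04,  2.74806313e-01]), 'wrist_force': array([0.42357539, 0.2787117 , 0.62041853]), 'torque': array([ 0.03262197,  0.04429832, -0.02568873]), 'finger_force': 0.0, 'gripper_width': 0.09259628654440986}
```

View pics/top0.png

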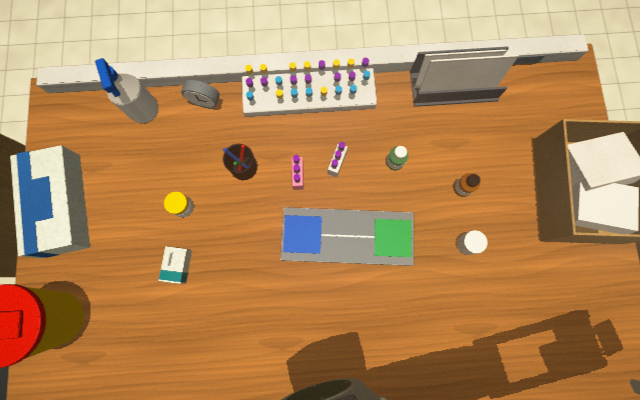

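View pics/side0.png

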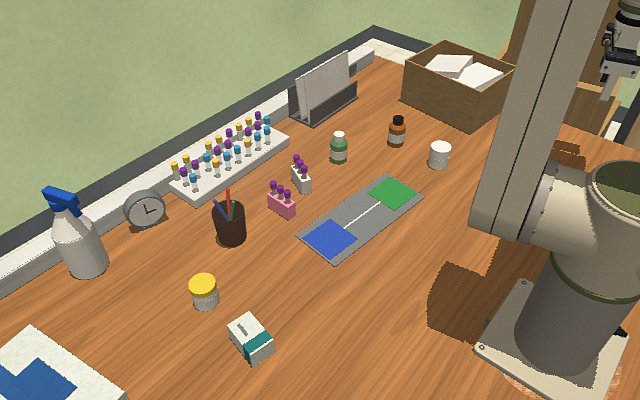

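The top view shows the mat at (347,237) with blue on the left and green on the right. Amber bottle (467,184), white jar (474,242), green bottle (398,157), tube stand (338,158), pink look-alike (297,170), carton (174,264), yellow jar (178,205) and pen pot (240,160). The side view agrees.

```bash
cat > h.py <<'E'
from bench import readout, imaging
import cv2,numpy as np
SEED=dict(amber_bottle=(467,184),green_bottle=(398,157),white_jar=(474,242),yellow_jar=(178,205),carton=(174,264),tube_stand=(338,158),pen_pot=(240,160),blue_square=(302,235),green_square=(393,238),mat=(347,237))
def cloud(s,m):
    v,u=np.nonzero(m&(s["z_map"]>0)); z=s["z_map"][v,u]; K=s["mtx"]
    c=np.c_[(u-K[0,2])/K[0,0]*z,(v-K[1,2])/K[1,1]*z,z]
    return (c-s["t"])@s["R"]          # R^T(c-t)
def proj(s,X):
    c=s["R"]@np.asarray(X)+s["t"]; p=s["mtx"]@c; return p[:2]/p[2]
def topface(P,h,tol=.006):
    Q=P[abs(P[:,2]-h)<tol]
    if len(Q)<4: return None
    r=cv2.minAreaRect((Q[:,:2]*1000).astype(np.float32))
    return len(Q),np.round(Q[:,2].mean(),4),np.round(np.array(r[0])/1000,4),np.round(r[1],0),round(r[2],1),np.round(Q[:,:2].mean(0),4)
H=dict(amber_bottle=.085,green_bottle=.085,white_jar=.06,yellow_jar=.06,carton=.045,tube_stand=.045,pen_pot=.085,blue_square=.004,green_square=.004,mat=.004)
E
python3 - <<'E'
from h import *
for n in("top","side"):
    s=imaging.snapshot(n)
    for k in H:
        for d in imaging.outline_of(k,s):
            if d["confidence"]<.3: continue
            P=cloud(s,d["pixels"])
            print(n,k,round(d["confidence"],2),d["extent"],"zmax",np.round(P[:,2].max(),3),topface(P,H[k]))
            if k=="tube_stand": print("   caps",topface(P,.08))
E
```

```text
top amber_bottle 0.82 [449.0, 175.4, 482.7, 195.8] zmax 0.09 (127, np.float64(0.0852), array([ 0.5753, -0.3451]), array([27., 28.]), 38.6, array([ 0.575 , -0.3445]))
top green_bottle 0.9 [386.1, 145.6, 409.1, 169.0] zmax 0.09 (107, np.float64(0.0851), array([ 0.6522, -0.1828]), array([25., 26.]), 2.3, array([ 0.6524, -0.1825]))
top white_jar 0.95 [454.3, 232.9, 487.7, 255.0] zmax 0.066 (425, np.float64(0.0602), array([ 0.4362, -0.3376]), array([53., 51.]), 86.7, array([ 0.4353, -0.3366]))
top yellow_jar 0.64 [164.5, 188.5, 193.0, 216.9] zmax 0.066 (401, np.float64(0.0602), array([0.573 , 0.3487]), array([50., 51.]), 0.0, array([0.5729, 0.3482]))
top yellow_jar 0.51 [221.0, 143.5, 255.2, 180.2] zmax 0.132 (87, np.float64(0.0599), array([0.6623, 0.1947]), array([64., 66.]), 89.0, array([0.6654, 0.1975]))
top carton 0.78 [159.9, 245.4, 190.9, 288.4] zmax 0.052 (776, np.float64(0.0453), array([0.4311, 0.3592]), array([51., 80.]), 79.1, array([0.4307, 0.3588]))
top tube_stand 0.92 [330.3, 145.4, 344.9, 174.8] zmax 0.083 (158, np.float64(0.0453), array([ 0.6597, -0.0376]), array([26., 70.]
[... 3119 characters left out ...]
.]), 82.8, array([0.485 , 0.0592]))
side blue_square 0.46 [293.6, 175.0, 426.2, 268.9] zmax 0.01 (3088, np.float64(0.0043), array([ 0.4733, -0.0527]), array([325., 133.]), 83.4, array([ 0.4708, -0.0398]))
side green_square 0.9 [366.8, 177.7, 412.7, 209.5] zmax 0.01 (850, np.float64(0.0051), array([ 0.4622, -0.1605]), array([94., 89.]), 83.7, array([ 0.4613, -0.1598]))
side green_square 0.71 [289.2, 154.2, 311.9, 194.6] zmax 0.083 (63, np.float64(0.0036), array([ 0.6868, -0.0656]), array([ 46., 151.]), 48.9, array([ 0.6504, -0.0347]))
side mat 0.66 [291.6, 173.5, 425.4, 269.0] zmax 0.01 (3217, np.float64(0.0043), array([ 0.4758, -0.0528]), array([327., 136.]), 83.8, array([ 0.4716, -0.039 ]))
```

Positions are consistent with the given heights and sizes. Targets: blue (0.4866, 0.0584), mat centre (0.4745, -0.051), green (0.4624, -0.1602). I'll turn the tool to yaw 0 and go above the amber bottle.

```bash
cat > go.py <<'E'
# python3 go.py x y z yaw_deg : remaining shift in tool axes (fractions of 600mm) and turn (fractions of 90deg)
import sys,numpy as np
from scipy.spatial.transform import Rotation as R
from bench import readout
s=readout.get_state(); x=np.array(list(map(float,sys.argv[1:4]))); yw=float(sys.argv[4])
M=R.from_euler("xyz",s["tool_rot"]).as_matrix()
cy=np.degrees(s["tool_rot"][2]); d=M.T@(x-s["tcp_pos"])/.6
print("t",round(s["t"],2),"tcp",s["tcp_pos"].round(4),"yaw",round(cy,2),"w",round(s["gripper_width"],4),"ff",round(s["finger_force"],1),"| d",d.round(4),"yaw",round(-(yw-cy)/90,4))
E
python3 -m jog '{"delta_pos":[[0,0,0],[0,0,0],[0,0,0]],"yaw":[0.0875,0.0875,0]}' 0
python3 -m jog '{"delta_pos":[[0.0688,-0.0386,0],[0.0688,-0.0386,0],[0.0688,-0.0386,0],[0.0688,-0.0386,0],[0.0688,-0.0386,0]],"yaw":[0,0,0,0,0]}'
python3 -m jog '{"delta_pos":[[0.0688,-0.0386,0],[0.0688,-0.0386,0],[0.0688,-0.0386,0],[0.0688,-0.0386,0],[0.0688,-0.0386,0]],"yaw":[0,0,0,0,0]}'
python3 -m jog '{"delta_pos":[[0,0,0],[0,0,0],[0,0,0]],"yaw":[0,0,0]}'
python3 go.py 0.5755 -0.3456 0.1 0
```

```text
t: 1.5
tcp_pos: [0.1628, -0.5775, 0.3027]
tool_rot: [3.142, 0.0, -0.002]
wrist_force: [0.5, -0.0, -0.3]
gripper_width: 0.093
finger_force: 0.0
t: 2.0
tcp_pos: [0.3707, -0.4606, 0.3029]
tool_rot: [3.141, -0.0, 0.004]
wrist_force: [0.0, 0.4, 0.2]
gripper_width: 0.093
finger_force: 0.0
t: 2.5
tcp_pos: [0.5772, -0.3447, 0.3028]
tool_rot: [3.141, -0.0, 0.005]
wrist_force: [0.1, -0.7, 0.3]
gripper_width: 0.0933
finger_force: 0.0
t: 2.8
tcp_pos: [0.5751, -0.3464, 0.3026]
tool_rot: [3.141, 0.001, 0.002]
wrist_force: [-1.4, 0.7, 0.3]
gripper_width: 0.0929
finger_force: 0.0
t 2.8 tcp [ 0.5751 -0.3464  0.3026] yaw 0.09 w 0.0929 ff 0.0 | d [ 0.0009 -0.0014  0.3377] yaw 0.001
```

```bash
python3 -m jog '{"delta_pos":[[0,0,0.075],[0,0,0.075],[0,0,0.075],[0,0,0.075],[0,0,0.0377]],"yaw":[0,0,0,0,0]}'
python3 -m jog '{"delta_pos":[[0,0,0],[0,0,0]],"yaw":[0,0]}'; python3 go.py 0.5755 -0.3456 0.1 0
python3 -m jog '{"delta_pos":[[0,0,0],[0,0,0],[0,0,0],[0,0,0],[0,0,0]],"yaw":[0,0,0,0,0]}' 255 20
python3 -m jog '{"delta_pos":[[0,0,0],[0,0,0],[0,0,0],[0,0,0],[0,0,0]],"yaw":[0,0,0,0,0]}'
python3 -m jog '{"delta_pos":[[0,0,-0.02],[0,0,-0.04],[0,0,-0.06],[0,0,-0.06],[0,0,-0.04]],"yaw":[0,0,0,0,0]}'
python3 -m jog '{"delta_pos":[[0,0,0],[0,0,0]],"yaw":[0,0]}'
python3 go.py 0.4866 0.0584 0.234 0
```

```text
t: 3.3
tcp_pos: [0.5721, -0.3458, 0.0952]
tool_rot: [-3.138, 0.005, -0.001]
wrist_force: [-0.3, 0.1, 0.5]
gripper_width: 0.093
finger_force: 0.0
t: 3.5
tcp_pos: [0.575, -0.347, 0.101]
tool_rot: [3.141, -0.0, -0.001]
wrist_force: [0.2, 0.1, 0.6]
gripper_width: 0.0927
finger_force: 0.0
t 3.5 tcp [ 0.575 -0.347  0.101] yaw -0.05 w 0.0927 ff 0.0 | d [ 0.0008 -0.0024  0.0016] yaw -0.0006
t: 4.0
tcp_pos: [0.5759, -0.3459, 0.1006]
tool_rot: [3.141, -0.001, 0.0]
wrist_force: [0.3, 0.0, -0.7]
gripper_width: 0.0574
finger_force: 0.0
t: 4.5
tcp_pos: [0.5757, -0.3459, 0.1001]
tool_rot: [-3.141, 0.0, -0.0]
wrist_force: [-0.5, -0.0, 0.2]
gripper_width: 0.0458
finger_force: 20.0
t: 5.0
tcp_pos: [0.5762, -0.3464, 0.2361]
tool_rot: [3.14, -0.003, -0.0]
wrist_force: [0.1, 0.6, -2.0]
gripper_width: 0.0456
finger_force: 20.0
t: 5.2
tcp_pos: [0.5757, -0.346, 0.2322]
tool_rot: [3.141, -0.001, -0.0]
wrist_force: [-0.5, 0.6, -2.6]
gripper_width: 0.0457
finger_force: 20.0
t 5.2 tcp [ 0.5757 -0.346   0.2322] yaw -0.0 w 0.0457 ff 20.0 | d [-0.1485 -0.6739 -0.0035] yaw -0.0
```

```bash
python3 -m jog '{"delta_pos":[[-0.008,-0.0369,0],[-0.0157,-0.07,0],[-0.0157,-0.07,0],[-0.0157,-0.07,0],[-0.0157,-0.07,0]],"yaw":[0,0,0,0,0]}'
python3 -m jog '{"delta_pos":[[-0.0157,-0.07,0],[-0.0157,-0.07,0],[-0.0157,-0.07,0],[-0.0157,-0.07,0],[-0.0157,-0.077,0]],"yaw":[0,0,0,0,0]}'
python3 -m jog '{"delta_pos":[[0,0,0],[0,0,0],[0,0,0]],"yaw":[0,0,0]}'
python3 go.py 0.4866 0.0584 0.105 0
```

```text
t: 5.7
tcp_pos: [0.5312, -0.1538, 0.2289]
tool_rot: [-3.14, 0.004, -0.0]
wrist_force: [1.1, 0.2, -0.5]
gripper_width: 0.0458
finger_force: 20.0
t: 6.2
tcp_pos: [0.4841, 0.0597, 0.2294]
tool_rot: [3.141, 0.004, -0.001]
wrist_force: [1.7, 1.0, -1.5]
gripper_width: 0.0454
finger_force: 20.0
t: 6.5
tcp_pos: [0.4856, 0.0578, 0.2306]
tool_rot: [3.141, 0.002, -0.0]
wrist_force: [-0.0, -0.2, -1.9]
gripper_width: 0.0457
finger_force: 20.0
t 6.5 tcp [0.4856 0.0578 0.2306] yaw -0.02 w 0.0457 ff 20.0 | d [ 0.0023 -0.0012  0.2094] yaw -0.0002
```

```bash
python3 - <<'E'
from h import *
for n in("top","side"):
    s=imaging.snapshot(n)
    for d in imaging.outline_of("amber_bottle",s)[:1]:
        P=cloud(s,d["pixels"]);print(n,d["confidence"],P[:,2].min(),P[:,2].max(),P.mean(0))
print(readout.get_state()["tcp_pos"])
E
```

```text
side 0.96 -0.0025694208275739783 0.24028780122650156 [0.47109881 0.06450928 0.1679479 ]
[0.48622294 0.05726871 0.2317225 ]
```

```bash
python3 -m jog '{"delta_pos":[[0.001,-0.001,0.06],[0,0,0.06],[0,0,0.05],[0,0,0.025],[0,0,0.014]],"yaw":[0,0,0,0,0]}'
python3 -m jog '{"delta_pos":[[0,0,0],[0,0,0],[0,0,0],[0,0,0.002],[0,0,0]],"yaw":[0,0,0,0,0]}'; python3 go.py 0.4866 0.0584 0.1045 0
```

```text
t: 7.2
tcp_pos: [0.4857, 0.0582, 0.1047]
tool_rot: [3.142, 0.003, -0.001]
wrist_force: [-0.7, 0.7, -3.1]
gripper_width: 0.0456
finger_force: 20.0
t: 7.7
tcp_pos: [0.4871, 0.0591, 0.1061]
tool_rot: [-3.142, -0.001, -0.0]
wrist_force: [0.4, -0.2, -1.5]
gripper_width: 0.0457
finger_force: 20.0
t 7.7 tcp [0.4871 0.0591 0.1061] yaw -0.0 w 0.0457 ff 20.0 | d [-0.0008  0.0011  0.0027] yaw -0.0
```

```bash
python3 -m jog '{"delta_pos":[[0,0,0.002],[0,0,0.001],[0,0,0],[0,0,0]],"yaw":[0,0,0,0]}'
python3 -m jog '{"delta_pos":[[0,0,0],[0,0,0],[0,0,0],[0,0,0],[0,0,0]],"yaw":[0,0,0,0,0]}' 0
python3 -m jog '{"delta_pos":[[0,0,0],[0,0,-0.04],[0,0,-0.06],[0,0,-0.065],[0,0,-0.06]],"yaw":[0,0,0,0,0]}'
python3 -m jog '{"delta_pos":[[0.0205,-0.0689,0],[0.0205,-0.0689,0],[0.0205,-0.0689,0],[0.0205,-0.0689,0],[0.0205,-0.0689,0]],"yaw":[0,0,0,0,0]}'
python3 -m jog '{"delta_pos":[[0.0205,-0.0689,0],[0.0205,-0.0689,0],[0,0,0],[0,0,0],[0,0,0]],"yaw":[0,0,0,0,0]}'
python3 go.py 0.573 0.3487 0.095 0
python3 - <<'E'
from h import *
for n in("top","side"):
    s=imaging.snapshot(n)
    for k in("amber_bottle","yellow_jar","carton"):
      for d in imaging.outline_of(k,s)[:1]:
        P=cloud(s,d["pixels"]);print(n,k,round(d["confidence"],2),topface(P,H[k]))
E
```

```text
t: 8.1
tcp_pos: [0.4868, 0.0591, 0.104]
tool_rot: [-3.142, -0.0, -0.0]
wrist_force: [-1.8, 0.4, 3.7]
gripper_width: 0.046
finger_force: 20.0
t: 8.6
tcp_pos: [0.4867, 0.059, 0.1037]
tool_rot: [-3.142, -0.0, -0.0]
wrist_force: [0.9, 0.4, -0.2]
gripper_width: 0.0811
finger_force: 0.0
t: 9.1
tcp_pos: [0.4866, 0.059, 0.2404]
tool_rot: [-3.142, -0.0, -0.0]
wrist_force: [0.9, -0.3, 0.6]
gripper_width: 0.093
finger_force: 0.0
t: 9.6
tcp_pos: [0.5485, 0.2675, 0.2387]
tool_rot: [3.142, -0.0, -0.0]
wrist_force: [0.8, -0.4, 0.1]
gripper_width: 0.0928
finger_force: 0.0
t: 10.1
tcp_pos: [0.5727, 0.3476, 0.2385]
tool_rot: [3.141, 0.0, -0.0]
wrist_force: [0.1, -0.3, 1.1]
gripper_width: 0.0932
finger_force: 0.0
t 10.1 tcp [0.5727 0.3476 0.2385] yaw -0.02 w 0.0932 ff 0.0 | d [ 0.0006 -0.0019  0.2392] yaw -0.0003
top amber_bottle 0.68 (114, np.float64(0.0886), array([0.4861, 0.0594]), array([27., 27.]), 40.6, array([0.4858, 0.0591]))
top yellow_jar 0.71 (237, np.float64(0.0601), array([0.5622, 0.3489]), array([52., 29.]), 86.5, array([0.5639, 0.3482]))
top carton 0.88 (319, np.float64(0.0453), array([0.4292, 0.3479]), array([30., 79.]), 77.4, array([0.4279, 0.3442]))
side amber_bottle 0.62 (124, np.float64(0.0873), array([0.4858, 0.0594]), array([26., 29.]), 39.5, array([0.4844, 0.0614]))
side yellow_jar 0.76 (502, np.float64(0.0595), array([0.5728, 0.3491]), array([51., 53.]), 60.7, array([0.5718, 0.3498]))
side carton 0.63 (1108, np.float64(0.0447), array([0.4311, 0.3589]), array([51., 82.]), 78.5, array([0.429 , 0.3607]))
```

```bash
python3 -m jog '{"delta_pos":[[0,-0.001,0.06],[0,0,0.06],[0,0,0.06],[0,0,0.04],[0,0,0.019]],"yaw":[0,0,0,0,0]}'
python3 -m jog '{"delta_pos":[[0,0,0],[0,0,0],[0,0,0],[0,0,0],[0,0,0]],"yaw":[0,0,0,0,0]}' 255 20
python3 -m jog '{"delta_pos":[[0,0,0],[0,0,0],[0,0,0],[0,0,0],[0,0,0]],"yaw":[0,0,0,0,0]}'
python3 go.py 0.573 0.3487 0.095 0
python3 -m jog '{"delta_pos":[[0,0,-0.02],[0,0,-0.05],[0,0,-0.06],[0,0,-0.06],[0,0,-0.045]],"yaw":[0,0,0,0,0]}'
python3 -m jog '{"delta_pos":[[0,0,0],[-0.0082,0.0333,0],[-0.0164,0.0666,0],[-0.0164,0.0666,0],[-0.0164,0.0666,0]],"yaw":[0,0,0,0,0]}'
python3 -m jog '{"delta_pos":[[-0.0164,0.0666,0],[-0.0164,0.0666,0],[-0.0164,0.0666,0],[-0.0164,0.0666,0],[-0.0164,0.0666,0]],"yaw":[0,0,0,0,0]}'
python3 -m jog '{"delta_pos":[[-0.0164,0.0666,0],[-0.0082,0.0333,0],[0,0,0],[0,0,0],[0,0,0]],"yaw":[0,0,0,0,0]}'
python3 go.py 0.4745 -0.051 0.0997 0
```

```text
t: 11.0
tcp_pos: [0.5712, 0.348, 0.0919]
tool_rot: [3.139, 0.004, -0.0]
wrist_force: [-0.4, -0.5, -0.4]
gripper_width: 0.0929
finger_force: 0.0
t: 11.5
tcp_pos: [0.5735, 0.3493, 0.0967]
tool_rot: [-3.141, -0.002, -0.0]
wrist_force: [0.5, -0.4, 1.0]
gripper_width: 0.0574
finger_force: 0.0
t: 12.0
tcp_pos: [0.5733, 0.3492, 0.0962]
tool_rot: [-3.141, -0.001, -0.0]
wrist_force: [-0.8, -0.6, 5.7]
gripper_width: 0.0525
finger_force: 20.0
t 12.0 tcp [0.5733 0.3492 0.0962] yaw -0.01 w 0.0525 ff 20.0 | d [-0.0005  0.0008  0.0021] yaw -0.0001
t: 12.5
tcp_pos: [0.5732, 0.3492, 0.2396]
tool_rot: [-3.141, -0.002, -0.0]
wrist_force: [-0.1, 1.0, -0.7]
gripper_width: 0.0526
finger_force: 20.0
t: 13.0
tcp_pos: [0.5371, 0.2077, 0.2349]
tool_rot: [3.141, 0.002, 0.001]
wrist_force: [0.4, -0.0, -0.6]
gripper_width: 0.0524
finger_force: 20.0
t: 13.5
tcp_pos: [0.4878, 0.008, 0.2352]
tool_rot: [-3.141, 0.002, 0.0]
wrist_force: [0.3, -0.4, -1.1]
gripper_width: 0.0525
finger_force: 20.0
t: 14.0
tcp_pos: [0.4743, -0.0497, 0.2358]
tool_rot: [-3.141, 0.001, 0.001]
wrist_force: [-0.3, -0.9, -1.2]
gripper_width: 0.0521
finger_force: 20.0
t 14.0 tcp [ 0.4743 -0.0497  0.2358] yaw 0.03 w 0.0521 ff 20.0 | d [0.0004 0.0023 0.2269] yaw 0.0004
```

```bash
python3 -m jog '{"delta_pos":[[0,0.0015,0.06],[0,0,0.06],[0,0,0.05],[0,0,0.035],[0,0,0.015]],"yaw":[0,0,0,0,0]}'
python3 -m jog '{"delta_pos":[[0,0,0],[0,0,0],[0,0,0.003],[0,0,0.002],[0,0,0]],"yaw":[0,0,0,0,0]}'; python3 go.py 0.4745 -0.051 0.0997 0
python3 -m jog '{"delta_pos":[[0,0,0],[0,0,0],[0,0,0],[0,0,0],[0,0,0]],"yaw":[0,0,0,0,0]}' 0
python3 -m jog '{"delta_pos":[[0,0,-0.01],[0,0,-0.05],[0,0,-0.06],[0,0,-0.065],[0,0,-0.05]],"yaw":[0,0,0,0,0]}'
python3 -m jog '{"delta_pos":[[-0.0073,-0.0684,0],[-0.0073,-0.0684,0],[-0.0073,-0.0684,0],[-0.0073,-0.0684,0],[-0.0073,-0.0684,0]],"yaw":[0,0,0,0,0]}'
python3 -m jog '{"delta_pos":[[-0.0073,-0.0684,0],[-0.0073,-0.0684,0],[-0.0073,-0.0684,0],[-0.0073,-0.0684,0],[-0.0073,-0.0684,0]],"yaw":[0,0,0,0,0]}'
python3 -m jog '{"delta_pos":[[0,0,0],[0,0,0],[0,0,0],[0,0,0]],"yaw":[0.08,0.0411,0,0]}'
python3 go.py 0.431 0.3594 0.09 -10.9
python3 - <<'E'
from h import *
for n in("top","side"):
    s=imaging.snapshot(n)
    for k in("amber_bottle","yellow_jar","tube_stand"):
      for d in imaging.outline_of(k,s)[:2]:
        P=cloud(s,d["pixels"]);print(n,k,round(d["confidence"],2),topface(P,H[k]))
E
```

```text
t: 14.5
tcp_pos: [0.4729, -0.0499, 0.1016]
tool_rot: [-3.14, 0.004, 0.002]
wrist_force: [-0.5, 1.3, -1.0]
gripper_width: 0.0521
finger_force: 20.0
t: 15.0
tcp_pos: [0.4748, -0.0516, 0.1019]
tool_rot: [3.141, -0.001, -0.0]
wrist_force: [0.0, 0.2, -0.8]
gripper_width: 0.0526
finger_force: 20.0
t 15.0 tcp [ 0.4748 -0.0516  0.1019] yaw -0.01 w 0.0526 ff 20.0 | d [-0.0005 -0.001   0.0037] yaw -0.0001
t: 15.5
tcp_pos: [0.4744, -0.0515, 0.1014]
tool_rot: [3.142, -0.0, -0.0]
wrist_force: [-0.7, -0.5, 0.1]
gripper_width: 0.088
finger_force: 0.0
t: 16.0
tcp_pos: [0.4748, -0.0516, 0.2453]
tool_rot: [3.141, -0.002, -0.0]
wrist_force: [0.5, 0.2, 0.4]
gripper_width: 0.093
finger_force: 0.0
t: 16.5
tcp_pos: [0.4521, 0.1553, 0.243]
tool_rot: [-3.141, -0.001, -0.0]
wrist_force: [1.2, -0.6, -0.0]
gripper_width: 0.0931
finger_force: 0.0
t: 17.0
tcp_pos: [0.4302, 0.3607, 0.2429]
tool_rot: [-3.141, -0.001, 0.0]
wrist_force: [0.5, 0.4, -0.6]
gripper_width: 0.0929
finger_force: 0.0
t: 17.4
tcp_pos: [0.4306, 0.3588, 0.2426]
tool_rot: [-3.142, -0.0, -0.188]
wrist_force: [-0.2, 0.7, -0.6]
gripper_width: 0.093
[... 410 characters left out ...]
1), array([0.634 , 0.0619]), array([26., 72.]), 89.1, array([0.6292, 0.0609]))
top tube_stand 0.56 (171, np.float64(0.0451), array([ 0.6606, -0.038 ]), array([26., 72.]), 65.2, array([ 0.6549, -0.0376]))
side amber_bottle 0.74 (130, np.float64(0.0872), array([0.4852, 0.0601]), array([26., 29.]), 39.9, array([0.4843, 0.0616]))
side yellow_jar 0.55 (303, np.float64(0.0629), array([ 0.4748, -0.0507]), array([52., 53.]), 82.1, array([ 0.4728, -0.0475]))
side tube_stand 0.82 (192, np.float64(0.0449), array([0.6332, 0.0629]), array([74., 26.]), 0.7, array([0.6282, 0.0667]))
side tube_stand 0.68 (138, np.float64(0.0448), array([ 0.6592, -0.038 ]), array([27., 74.]), 65.2, array([ 0.6537, -0.0303]))
```

```bash
python3 -m jog '{"delta_pos":[[0,-0.001,0.065],[0,0,0.065],[0,0,0.06],[0,0,0.04],[0,0,0.024]],"yaw":[0,0,0,0,0]}'
python3 -m jog '{"delta_pos":[[0,0,0],[0,0,0],[0,0,0],[0,0,0],[0,0,0]],"yaw":[0,0,0,0,0]}' 255 25
python3 -m jog '{"delta_pos":[[0,0,0],[0,0,0],[0,0,0],[0,0,0],[0,0,0]],"yaw":[0,0,0,0,0]}'
python3 go.py 0.431 0.3594 0.09 -10.9
python3 -m jog '{"delta_pos":[[0,0,-0.02],[0,0,-0.05],[0,0,-0.06],[0,0,-0.07],[0,0,-0.05]],"yaw":[0,0,0,0,0]}'
python3 -m jog '{"delta_pos":[[0,0,0],[0,0,0],[0,0,0],[0,0,0]],"yaw":[-0.06,-0.0611,0,0]}'
python3 -m jog '{"delta_pos":[[0.0022,0.0361,0],[0.0044,0.0722,0],[0.0044,0.0722,0],[0.0044,0.0722,0],[0.0044,0.0722,0]],"yaw":[0,0,0,0,0]}'
python3 -m jog '{"delta_pos":[[0.0044,0.0722,0],[0.0044,0.0722,0],[0.0044,0.0722,0],[0.0044,0.0722,0],[0.0044,0.0722,0]],"yaw":[0,0,0,0,0]}'
python3 -m jog '{"delta_pos":[[0.0044,0.0722,0],[0.0044,0.0722,0],[0.0022,0.0361,0],[0,0,0],[0,0,0]],"yaw":[0,0,0,0.04,0.03]}'
python3 -m jog '{"delta_pos":[[0,0,0],[0,0,0]],"yaw":[0,0]}'
python3 go.py 0.4624 -0.1602 0.095 -6.3
```

```text
t: 18.3
tcp_pos: [0.4295, 0.3586, 0.0873]
tool_rot: [3.139, 0.003, -0.19]
wrist_force: [0.9, 0.8, -0.5]
gripper_width: 0.0934
finger_force: 0.0
t: 18.8
tcp_pos: [0.4314, 0.36, 0.0912]
tool_rot: [-3.14, -0.001, -0.19]
wrist_force: [0.2, 0.1, 1.4]
gripper_width: 0.0572
finger_force: 0.0
t: 19.3
tcp_pos: [0.4311, 0.3597, 0.0906]
tool_rot: [-3.141, -0.001, -0.19]
wrist_force: [-1.4, -0.2, 6.5]
gripper_width: 0.0499
finger_force: 25.0
t 19.3 tcp [0.4311 0.3597 0.0906] yaw -10.9 w 0.0499 ff 25.0 | d [-0.0001  0.0006  0.001 ] yaw -0.0
t: 19.8
tcp_pos: [0.431, 0.3597, 0.2433]
tool_rot: [-3.14, -0.002, -0.19]
wrist_force: [0.4, 0.8, -0.5]
gripper_width: 0.0503
finger_force: 25.0
t: 20.2
tcp_pos: [0.4305, 0.3593, 0.2399]
tool_rot: [3.141, 0.0, -0.003]
wrist_force: [0.2, -0.0, -1.0]
gripper_width: 0.0499
finger_force: 25.0
t: 20.7
tcp_pos: [0.4422, 0.163, 0.2397]
tool_rot: [3.141, 0.0, -0.002]
wrist_force: [0.9, -0.5, -0.9]
gripper_width: 0.0497
finger_force: 25.0
t: 21.2
tcp_pos: [0.4554, -0.0537, 0.2399]
tool_rot: [-3.141, 0.0, -0.003]
wrist_force: [1.0, -0.0, -0.4]
gripper_width: 0.0498
finger_force: 25.0
t: 21.7
tcp_pos: [0.462, -0.1613, 0.2395]
tool_rot: [-3.141, 0.001, -0.117]
wrist_force: [0.2, 0.8, -2.0]
gripper_width: 0.0492
finger_force: 25.0
t: 21.9
tcp_pos: [0.4622, -0.1602, 0.2397]
tool_rot: [-3.141, 0.001, -0.11]
wrist_force: [-0.0, 0.5, -0.8]
gripper_width: 0.0502
finger_force: 25.0
t 21.9 tcp [ 0.4622 -0.1602  0.2397] yaw -6.29 w 0.0502 ff 25.0 | d [ 0.0004 -0.      0.2412] yaw 0.0001
```

```bash
python3 -m jog '{"delta_pos":[[0,0,0.065],[0,0,0.06],[0,0,0.055],[0,0,0.035],[0,0,0.015]],"yaw":[0,0,0,0,0]}'
python3 -m jog '{"delta_pos":[[0,0,0],[0,0,0],[0,0,0.006],[0,0,0.003],[0,0,0]],"yaw":[0,0,0,0,0]}'
python3 -m jog '{"delta_pos":[[0,0,0],[0,0,0.001],[0,0,0]],"yaw":[0,0,0]}'; python3 go.py 0.4624 -0.1602 0.0945 -6.3
python3 -m jog '{"delta_pos":[[0,0,0],[0,0,0],[0,0,0],[0,0,0],[0,0,0]],"yaw":[0,0,0,0,0]}' 60
python3 -m jog '{"delta_pos":[[0,0,-0.01],[0,0,-0.05],[0,0,-0.07],[0,0,-0.07],[0,0,-0.06]],"yaw":[0,0,0,0,0]}'
python3 -m jog '{"delta_pos":[[0,0,0],[0,0,0],[0,0,0],[0,0,0]],"yaw":[-0.035,-0.035,0,0]}'
python3 go.py 0.6597 -0.0376 0.095 -25
```

```text
t: 22.4
tcp_pos: [0.4608, -0.1593, 0.0993]
tool_rot: [-3.14, 0.004, -0.109]
wrist_force: [-0.3, 0.2, -0.7]
gripper_width: 0.0501
finger_force: 25.0
t: 22.9
tcp_pos: [0.4626, -0.1605, 0.0969]
tool_rot: [3.141, -0.001, -0.11]
wrist_force: [0.3, -0.0, -1.1]
gripper_width: 0.0497
finger_force: 25.0
t: 23.2
tcp_pos: [0.4624, -0.1604, 0.0959]
tool_rot: [3.142, -0.0, -0.11]
wrist_force: [-0.6, 0.2, -1.6]
gripper_width: 0.0497
finger_force: 25.0
t 23.2 tcp [ 0.4624 -0.1604  0.0959] yaw -6.31 w 0.0497 ff 25.0 | d [-0.     -0.0003  0.0024] yaw -0.0001
t: 23.7
tcp_pos: [0.4624, -0.1604, 0.096]
tool_rot: [3.142, -0.0, -0.11]
wrist_force: [0.8, 0.3, -0.9]
gripper_width: 0.0711
finger_force: 0.0
t: 24.2
tcp_pos: [0.4625, -0.1604, 0.2548]
tool_rot: [3.141, -0.002, -0.11]
wrist_force: [0.5, -0.3, -0.2]
gripper_width: 0.071
finger_force: 0.0
t: 24.6
tcp_pos: [0.4623, -0.1603, 0.252]
tool_rot: [-3.142, 0.0, -0.002]
wrist_force: [-0.5, -0.6, -0.3]
gripper_width: 0.0713
finger_force: 0.0
t 24.6 tcp [ 0.4623 -0.1603  0.252 ] yaw -0.1 w 0.0713 ff 0.0 | d [ 0.3288 -0.205   0.2616] yaw 0.2767
```

```bash
python3 -m jog '{"delta_pos":[[0.0657,-0.041,0],[0.0657,-0.041,0],[0.0657,-0.041,0],[0.0657,-0.041,0],[0.0657,-0.041,0]],"yaw":[0,0,0,0,0]}'
python3 -m jog '{"delta_pos":[[0,0,0],[0,0,0],[0,0,0],[0,0,0],[0,0,0]],"yaw":[0.08,0.08,0.08,0.0367,0]}'
python3 -m jog '{"delta_pos":[[0,0,0],[0,0,0]],"yaw":[0,0]}'
python3 go.py 0.6597 -0.0376 0.095 -25
python3 - <<'E'
from h import *
for n in("top","side"):
    s=imaging.snapshot(n)
    for k in("amber_bottle","yellow_jar","carton","tube_stand"):
      for d in imaging.outline_of(k,s)[:2]:
        P=cloud(s,d["pixels"]);print(n,k,round(d["confidence"],2),topface(P,.049 if k=="carton" else H[k]))
E
```

```text
t: 25.1
tcp_pos: [0.6608, -0.0361, 0.2513]
tool_rot: [-3.142, 0.001, -0.002]
wrist_force: [0.4, -0.8, 0.3]
gripper_width: 0.0708
finger_force: 0.0
t: 25.6
tcp_pos: [0.6593, -0.0373, 0.2512]
tool_rot: [3.141, 0.001, -0.437]
wrist_force: [-0.1, -0.6, 0.4]
gripper_width: 0.0709
finger_force: 0.0
t: 25.8
tcp_pos: [0.6594, -0.0374, 0.2517]
tool_rot: [3.141, 0.0, -0.434]
wrist_force: [-0.3, -0.4, -0.8]
gripper_width: 0.0713
finger_force: 0.0
t 25.8 tcp [ 0.6594 -0.0374  0.2517] yaw -24.85 w 0.0713 ff 0.0 | d [7.000e-04 1.000e-04 2.612e-01] yaw 0.0017
top carton 0.56 (259, np.float64(0.0494), array([ 0.4617, -0.1725]), array([24., 78.]), 83.4, array([ 0.4602, -0.1741]))
top tube_stand 0.82 (105, np.float64(0.0452), array([ 0.6666, -0.0409]), array([26., 55.]), 65.0, array([ 0.6671, -0.0434]))
side amber_bottle 0.83 (130, np.float64(0.0872), array([0.4856, 0.0606]), array([27., 27.]), 61.0, array([0.4837, 0.0624]))
side yellow_jar 0.81 (314, np.float64(0.0628), array([ 0.4736, -0.0506]), array([51., 53.]), 41.6, array([ 0.4722, -0.0475]))
side carton 0.58 (501, np.float64(0.0491), array([ 0.4621, -0.1614]), array([56., 82.]), 84.5, array([ 0.4601, -0.1579]))
side tube_stand 0.71 (190, np.float64(0.0446), array([0.6331, 0.0612]), array([28., 73.]), 88.0, array([0.6279, 0.0665]))
side tube_stand 0.67 (142, np.float64(0.0449), array([ 0.6604, -0.0381]), array([25., 77.]), 64.6, array([ 0.6534, -0.0303]))
```

```bash
python3 -m jog '{"delta_pos":[[0.001,0,0.065],[0,0,0.065],[0,0,0.065],[0,0,0.043],[0,0,0.023]],"yaw":[0,0,0,0,0]}'
python3 -m jog '{"delta_pos":[[0,0,0],[0,0,0],[0,0,0],[0,0,0],[0,0,0]],"yaw":[0,0,0,0,0]}' 255 20
python3 -m jog '{"delta_pos":[[0,0,0],[0,0,0],[0,0,0],[0,0,0],[0,0,0]],"yaw":[0,0,0,0,0]}'
python3 go.py 0.6602 -0.0378 0.095 -25
python3 -m jog '{"delta_pos":[[0,0,-0.02],[0,0,-0.05],[0,0,-0.06],[0,0,-0.07],[0,0,-0.05]],"yaw":[0,0,0,0,0]}'
python3 -m jog '{"delta_pos":[[0,0,0],[0,0,0],[0,0,0],[0,0,0],[0,0,0]],"yaw":[-0.07,-0.07,-0.07,-0.0667,0]}'
python3 -m jog '{"delta_pos":[[0,0,0],[0,0,0]],"yaw":[0,0]}'
python3 go.py 0.4623 -0.1606 0.145 -6.3
```

```text
t: 26.8
tcp_pos: [0.6582, -0.0374, 0.0918]
tool_rot: [3.14, 0.005, -0.435]
wrist_force: [-0.4, 0.3, -0.2]
gripper_width: 0.071
finger_force: 0.0
t: 27.3
tcp_pos: [0.6608, -0.0377, 0.0968]
tool_rot: [-3.141, -0.002, -0.435]
wrist_force: [-0.0, -0.7, -0.4]
gripper_width: 0.036
finger_force: 0.0
t: 27.8
tcp_pos: [0.6604, -0.0377, 0.096]
tool_rot: [-3.141, -0.001, -0.435]
wrist_force: [-1.7, 0.0, 5.5]
gripper_width: 0.0257
finger_force: 20.0
t 27.8 tcp [ 0.6604 -0.0377  0.096 ] yaw -24.91 w 0.0257 ff 20.0 | d [-0.0002  0.0003  0.0016] yaw 0.001
t: 28.3
tcp_pos: [0.6604, -0.0376, 0.2487]
tool_rot: [-3.141, -0.002, -0.435]
wrist_force: [0.9, -0.0, -1.0]
gripper_width: 0.0258
finger_force: 20.0
t: 28.8
tcp_pos: [0.6598, -0.0375, 0.2454]
tool_rot: [-3.141, 0.001, 0.002]
wrist_force: [-0.1, 0.5, -1.2]
gripper_width: 0.0261
finger_force: 20.0
t: 29.0
tcp_pos: [0.66, -0.0376, 0.2453]
tool_rot: [-3.142, 0.0, -0.003]
wrist_force: [-0.3, 0.7, -0.6]
gripper_width: 0.0262
finger_force: 20.0
t 29.0 tcp [ 0.66   -0.0376  0.2453] yaw -0.15 w 0.0262 ff 20.0 | d [-0.3289  0.2058  0.1673] yaw 0.0684
```

```bash
python3 -m jog '{"delta_pos":[[-0.03,0.0188,0],[-0.06,0.0375,0],[-0.06,0.0375,0],[-0.06,0.0375,0],[-0.06,0.0375,0]],"yaw":[0,0,0,0,0]}'
python3 -m jog '{"delta_pos":[[-0.0589,0.037,0],[0,0,0],[0,0,0],[0,0,0],[0,0,0]],"yaw":[0,0.035,0.0334,0,0]}'
python3 -m jog '{"delta_pos":[[0,0,0.06],[0,0,0.05],[0,0,0.03],[0,0,0.014],[0,0,0]],"yaw":[0,0,0,0,0]}'
python3 -m jog '{"delta_pos":[[0,0,0],[0,0,0]],"yaw":[0,0]}'
python3 go.py 0.4623 -0.1606 0.145 -6.3
python3 - <<'E'
from h import *
for n in("top","side"):
    s=imaging.snapshot(n)
    if n=="side": cv2.imwrite("pics/s1.png",cv2.resize(s["img"][100:260,260:460,::-1],None,fx=3,fy=3))
    for k in("carton","tube_stand"):
      for d in imaging.outline_of(k,s)[:2]:
        P=cloud(s,d["pixels"]);print(n,k,round(d["confidence"],2),topface(P,.049),topface(P,.097),topface(P,.132))
E
```

```text
t: 29.5
tcp_pos: [0.4966, -0.1394, 0.2453]
tool_rot: [3.141, -0.0, -0.002]
wrist_force: [-0.2, -1.3, -0.7]
gripper_width: 0.026
finger_force: 20.0
t: 30.0
tcp_pos: [0.4628, -0.1611, 0.2455]
tool_rot: [3.142, -0.0, -0.107]
wrist_force: [-0.4, -0.3, -0.7]
gripper_width: 0.0256
finger_force: 20.0
t: 30.5
tcp_pos: [0.4621, -0.1606, 0.1518]
tool_rot: [-3.141, 0.002, -0.107]
wrist_force: [0.0, 0.5, -1.8]
gripper_width: 0.0259
finger_force: 20.0
t: 30.7
tcp_pos: [0.4637, -0.1614, 0.1545]
tool_rot: [3.141, -0.002, -0.107]
wrist_force: [0.3, -0.1, -1.2]
gripper_width: 0.0257
finger_force: 20.0
t 30.7 tcp [ 0.4637 -0.1614  0.1545] yaw -6.14 w 0.0257 ff 20.0 | d [-0.0024 -0.0012  0.0158] yaw 0.0017
top tube_stand 0.95 (151, np.float64(0.0457), array([0.6332, 0.062 ]), array([25., 70.]), 89.3, array([0.6297, 0.0612])) None None
side carton 0.83 (303, np.float64(0.0487), array([ 0.462 , -0.1577]), array([49., 82.]), 82.9, array([ 0.4561, -0.1474])) None None
side carton 0.18 None None None
side tube_stand 0.72 (166, np.float64(0.0467), array([0.6324, 0.0613]), array([27., 72.]), 87.7, array([0.6279, 0.0657])) None None
side tube_stand 0.58 None (79, np.float64(0.0978), array([ 0.446 , -0.1591]), array([28., 38.]), 84.0, array([ 0.4388, -0.1532])) (25, np.float64(0.1323), array([ 0.4384, -0.1539]), array([15.,  8.]), 72.6, array([ 0.4376, -0.1543]))
```

View pics/s1.png

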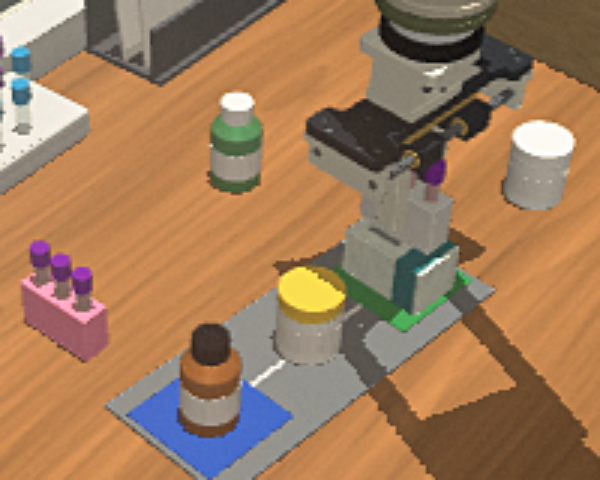

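The stand hangs just above the carton, roughly at crop (430,215), and the amber bottle and jar stand on the mat as placed. Now I lower gently and release.

```bash
python3 -m jog '{"delta_pos":[[-0.001,-0.0005,0.006],[0,0,0.005],[0,0,0.002],[0,0,0],[0,0,0]],"yaw":[0,0,0,0,0]}'
python3 -m jog '{"delta_pos":[[0,0,0],[0,0,0.001],[0,0,0],[0,0,0],[0,0,0]],"yaw":[0,0,0,0,0]}'
python3 go.py 0.4623 -0.1606 0.1445 -6.3
```

```text
t: 31.5
tcp_pos: [0.4621, -0.1607, 0.145]
tool_rot: [-3.142, 0.0, -0.108]
wrist_force: [-0.4, 0.7, 0.1]
gripper_width: 0.0256
finger_force: 20.0
t: 32.0
tcp_pos: [0.4622, -0.1607, 0.1449]
tool_rot: [3.142, -0.0, -0.108]
wrist_force: [-3.3, 1.4, 5.2]
gripper_width: 0.0261
finger_force: 20.0
t 32.0 tcp [ 0.4622 -0.1607  0.1449] yaw -6.16 w 0.0261 ff 20.0 | d [ 0.0002 -0.0002  0.0007] yaw 0.0015
```

Contact (5 N upward). I'll release and retreat clear of the views.

```bash
python3 -m jog '{"delta_pos":[[0,0,0],[0,0,0],[0,0,0],[0,0,0],[0,0,0]],"yaw":[0,0,0,0,0]}' 100
python3 -m jog '{"delta_pos":[[0,0,-0.01],[0,0,-0.04],[0,0,-0.06],[0,0,-0.07],[0,0,-0.07]],"yaw":[0,0,0,0,0]}'
python3 -m jog '{"delta_pos":[[0,0.07,0],[0,0.07,0],[0,0.07,0],[0,0.07,0],[0,0.07,0]],"yaw":[0,0,0,0,0]}'
python3 -m jog '{"delta_pos":[[0,0,0],[0,0,0],[0,0,0],[0,0,0],[0,0,0]],"yaw":[0,0,0,0,0]}'
python3 - <<'E'
from h import *
for n in("top","side"):
    s=imaging.snapshot(n)
    cv2.imwrite(f"pics/{n}2.png",s["img"][:,:,::-1])
    for k,h in dict(amber_bottle=.089,yellow_jar=.064,carton=.049,tube_stand=.094,green_bottle=.085,white_jar=.06).items():
      for d in imaging.outline_of(k,s)[:2]:
        P=cloud(s,d["pixels"]);print(n,k,round(d["confidence"],2),topface(P,h),topface(P,.129) if k=="tube_stand" else "")
E
```

```text
t: 32.5
tcp_pos: [0.4621, -0.1607, 0.1444]
tool_rot: [-3.142, 0.0, -0.108]
wrist_force: [0.2, -0.1, -0.4]
gripper_width: 0.0555
finger_force: 0.0
t: 33.0
tcp_pos: [0.4617, -0.1605, 0.2963]
tool_rot: [-3.141, 0.0, -0.108]
wrist_force: [0.9, -0.3, 0.3]
gripper_width: 0.0567
finger_force: 0.0
t: 33.5
tcp_pos: [0.4392, -0.3712, 0.2952]
tool_rot: [3.141, -0.001, -0.107]
wrist_force: [1.0, 0.2, 0.7]
gripper_width: 0.0567
finger_force: 0.0
t: 34.0
tcp_pos: [0.44, -0.3685, 0.2948]
tool_rot: [3.141, -0.0, -0.106]
wrist_force: [-0.6, 0.6, -0.2]
gripper_width: 0.0565
finger_force: 0.0
top amber_bottle 0.79 (128, np.float64(0.0893), array([0.4861, 0.0594]), array([27., 27.]), 40.2, array([0.4863, 0.0593])) 
top amber_bottle 0.45 None 
top yellow_jar 0.58 (414, np.float64(0.0644), array([ 0.4757, -0.0514]), array([51., 51.]), 83.6, array([ 0.4752, -0.0511])) 
top carton 0.8 (292, np.float64(0.0492), array([ 0.4629, -0.1597]), array([50., 80.]), 83.7, array([ 0.4592, -0.1505])) 
top tube_stand 0.88 None None
top tube_stand 0.85 (221, np.float64(0.0939), array([ 0.4632, -0.1593]), array([25., 72.])
[... 607 characters left out ...]
]), 46.7, array([ 0.4734, -0.0489])) 
side carton 0.75 (247, np.float64(0.0488), array([ 0.4625, -0.1586]), array([52., 84.]), 86.2, array([ 0.4555, -0.1454])) 
side tube_stand 0.8 None None
side tube_stand 0.57 (204, np.float64(0.0941), array([ 0.4622, -0.1595]), array([30., 74.]), 83.8, array([ 0.4595, -0.1551])) (104, np.float64(0.1282), array([ 0.462 , -0.1603]), array([18., 61.]), 82.0, array([ 0.4612, -0.1591]))
side green_bottle 0.96 (60, np.float64(0.0843), array([ 0.6504, -0.1823]), array([23., 24.]), 16.6, array([ 0.65  , -0.1811])) 
side white_jar 0.57 (217, np.float64(0.0602), array([ 0.4345, -0.3378]), array([53., 50.]), 87.0, array([ 0.4344, -0.3345])) 
side white_jar 0.31 None
```

View pics/side2.png

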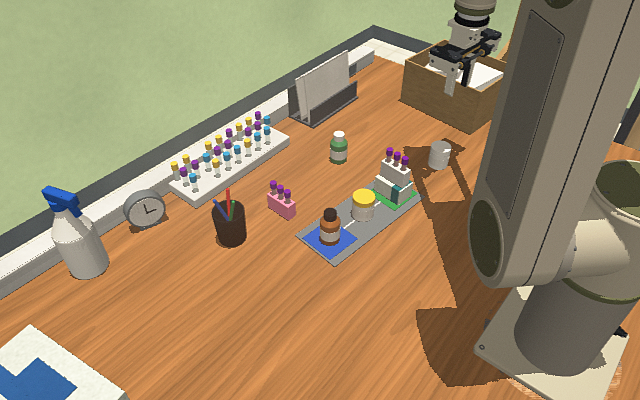

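View pics/top2.png

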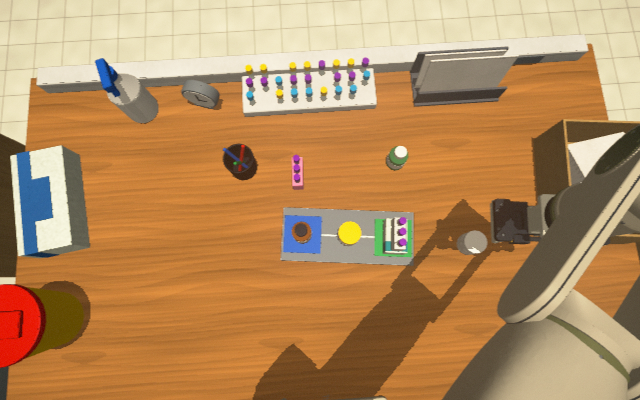

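Both pictures show the amber bottle on blue (top view 302,233), the yellow jar at the mat's centre (349,233) and the tube stand on the carton on green (396,236). The green bottle, white jar and pen pot are unmoved, and the arm is clear.

```bash
python3 -c "
from bench import ticket; print(ticket.close_job())"
```

```text
the job is handed in; nothing more can be done
None
```

I handed the job in at about 34 s of the 128 s allowed: the last camera check put all four items within about 2 mm of their targets, upright, and the green bottle, white jar and pen pot where they started. No verdict was returned.

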